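Unclip the cover and counter-hold the bolt

TASK

The nutrunner is spinning the bolt along with its nut. Pull the clip-on cover straight up off the two bracket plates against its spring catch and set it down gently, standing upright on its skirts, on the bare bench well clear of the bracket. Then reach down from above into the gap behind the front plate, grip the hidden hexagonal bolt head squarely between the fingers so that it no longer turns, and finish while still holding it still; leave the jar, wrench and carton where they are.

Things in the scene. Friction and masses are not known exactly. Their poses are not given: they have to be found in the camera images.
- bracket: Fixed; origin on the bench right under the bolt head's centre, z up, yaw varies. Two upright plates at x = -25 (front) and +25 mm (back), each 8 mm thick (x), 100 mm wide (y), tops 111 mm above the bench. Between them a gap 42 mm wide in x, open at the top and both y ends. Base plate 90 x 110 mm, 10 mm high.
- nutrunner (a point): Top of the fixed nutrunner, midway along it, 99 mm above the bench: a grey cylinder 48 mm in diameter lying along the bracket's x at the bolt's height, from 72 to 212 mm in front (-x) of the bracket's origin, on a block with a foot plate 70 mm wide in y.
- bolt: Dark steel bolt; origin at the centre of its hexagonal head, mid-gap, 75 mm above the bench, 36 mm below the plate tops. x: bolt axis, level, along the bracket's x; y, z turn with the bolt. Head 24 mm across flats, 28 over corners, 16 mm long in x (13 mm free before and behind), gap empty at its y sides. Grip from above, fingers closing along the bracket's y.
- bolt_turn (a joint): Turn of the bolt about its x (rad), ever growing: the nutrunner drives it with about 0.15 N m, 0.3 rad/s against a viscous drag of 0.5 N m s/rad while nothing holds it; no stop within the time. A grip of 40 N or more on the head holds it; closing across corners first turns it onto its flats, within about 2 s.
- cover: Loose steel channel, 0.2 kg, upside down over both plates, closing the gap. Origin: centre of the underside of its skirts; z up. 72 (x) x 70 mm (y), skirts 18 mm deep at x = +-34.5 mm, top at 22 mm. Clipped on: origin 93 mm above the bench, axes as the bracket's; sprung noses in the plates hold it, about 9 to 15 N upward over 6 mm frees it. On the bench its origin is at z = 0.
- cover_tab (a point): Centre of the grey grip tab standing on the cover: 40 mm long (x), 12 mm thick (y), from 22 to 57 mm above the cover's origin (this point at 39.5 mm). Pinch it from above across y.
- jar: Bystander: closed jar, 64 mm in diameter, 85 mm tall, origin under its centre, standing on the bench.
- wrench: Bystander: steel wrench, 170 mm long, lying on the bench along its own x.
- carton: Bystander: cardboard carton 70 x 50 x 90 mm high, origin under its centre, standing on the bench.
Mind the look-alikes: they are no part of the job. What is shaped like the cover but pink is not meant.

How it is judged (in metres and radians):
On the way, in this order (a step that is already met when the one before it is completed fails the run):
1. the cover is pulled up off the plates (height (world z) of cover above 0.115 m), for 0.1 s.
2. the cover stands upright on the bench, let go, clear of the bracket (height (world z) of cover below 0.006 m and angle between cover's own z axis and vertical below 0.1 rad and linear speed of cover below 0.03 m/s and contact force between each of the arm, the fingers and cover below 0.2 N and horizontal distance between cover and bolt above 0.1 m), for 0.2 s.
At the end, for the whole second after the job is handed in: Fingers grip the bolt head with over 8 N, tool centre within 17 mm of the head centre, bolt turning under 0.03 rad/s; cover at rest upright on the bench (origin below 6 mm, tilt under 0.1 rad), untouched by the fingers, over 100 mm from the bolt head horizontally (contact force between the fingers and bolt above 8 N and distance between the grasp point and bolt below 0.017 m and velocity of joint bolt_turn between -0.03 and 0.03 rad/s and contact force between each of bolt, the fingers and cover below 0.2 N and height (world z) of cover below 0.006 m and angle between cover's own z axis and vertical below 0.1 rad and linear speed of cover below 0.02 m/s and horizontal distance between cover and bolt above 0.1 m); the arm keeps its last pose, push and grip.
It fails at once if the cover is dropped onto the bench (faster than 0.7 m/s within 20 mm of it) (height (world z) of cover below 0.02 m and linear speed of cover above 0.7 m/s).
It fails at once if the jar, wrench or carton is moved more than 30 mm (distance of any of jar, wrench, carton from where it was at the start of the episode above 0.03 m).
It also fails if it takes over 54 s, if anything falls off the work surface, if the arm or the gripper's body presses on something with over 40 N, if the wrist force passes 120 N, or if a joint passes its speed limit or range.

ROBOT

A 6-joint arm with a two-finger parallel gripper is mounted at the origin on the work surface. World frame = base frame: x ahead of the robot, y to its left, z up, the work surface at z = 0. Lengths are in m, angles in degrees, forces in N, time in s.
With the tool pointing down it reaches from about 0.375 to 0.9 m from the base axis. Payload 3.1 kg.
Tool frame: the origin (TCP) lies between the finger pads, 19 mm behind the fingertips; this is the grasp point; z points along the fingers, y is the line along which they close (so a half turn about z gives the same grasp; the last joint's range is limited). The gripper opens to 87 mm and grips with 3 to 60 N. Pads are 19 mm wide; open, the fingers measure 117 mm over their backs; the gripper's body (75 mm by 190 mm) begins 51 mm behind the grasp point.
Start: joints at [-86.373, 30.224, 82.088, -0, 67.689, -10.227], TCP at [0.15, -0.607, 0.241] pointing down, gripper open.
Joint ranges: [-176.69, 176.69], [-43.24, 126.21], [12.49, 139.97], [-82, 262], [0, 151.66], [-163.58, 163.58]. Speed limits (degrees/s): [159.86, 159.86, 180, 180, 180, 180].

INTERFACE

Orientations are given as a 3x3 rotation matrix whose columns are the frame's x, y, z axes.
In Python, from rig import bot, imaging, finder gives the robot as it stands. The module is installed in compiled form; this text tells all that it offers.
- The arm moves only by the tool play_rows, never from a script. Its argument "motion" is a list that holds one entry, the list of rows, each a list of 6 numbers: the shift along the tool's x, y, z in a scale on which 1.0 is 0.3 m, then the turn, a rotation vector about the tool's x, y, z in fractions of the full range, 1 being 180 degrees. In form: [[[dx, dy, dz, wx, wy, wz], ...]]. A call has 1 to 8 rows; each row is the pose to reach, as a shift and turn from the pose commanded when the call began, along the tool's axes at that moment; what a row does not reach only later rows make up. A row lasts 1/12 s, in which the tool goes at most 41.7 mm and 7.16 degrees, less where a joint would pass 70% of its speed; a pose out of reach is approached as far as the arm can. No shift or turn number may pass 1 either way. A call with a gripper value outside its range is refused whole. "fingers" is the finger opening in m, from 0 to 0.087, set as the call begins (left out, the last holds). The fingers move at their own pace and stop on an object; the grip force is fixed at half the most. Time passes only in rows, so rows that repeat a pose let the fingers close. It gives the time, the measured TCP pose, the force, the opening and the grip force at its end, in the units of the state.
- bot.read_state(): the state, without advancing time (a new reading comes with each control period).
- imaging.capture(name): name is "scene" or "top"; returns a dict with "frame" (384x512x3 uint8, red, green, blue), "camera_matrix" (3x3 intrinsics, pixels), "R" (3x3) and "t" (3): a world point X has camera coordinates R X + t. Camera axes: x right, y down, z forward; pixel columns grow to the right and rows downward; lengths in m; the calibration is good to about 2 mm. A picture is of the moment at which its call begins. There is no depth.
- bot.hand_in(): hands the job in; it is judged then, once.
Trained networks look in the newest picture that a camera, given by its name, has taken for a name from the list of things; names that differ only in an ending like _2 or _b are one class to them, and where a whole thing is asked for, a point or a joint stands for the part that bears it (a point fixed in the world has none). Each returns a list of dicts, best first, with "confidence" (0 to 1); they miss things now and then, are a little off and sometimes report something else, mostly with a low value. They report only what shows in the picture. A call takes as long as a camera call. They do not tell look-alikes from the thing itself.
- finder.recognise(camera, name): "at" ([x, y, z] in m, in world coordinates, good to about 4 mm: the middle of the surface that is visible of it).
- finder.outline_of(camera, name): "pixels" (384x512 bool, what is visible of it).
The state is a dict: "time_s": time; "joint_positions": joint angles; "qvel": joint speeds; "tau": joint torques, N m; "position": TCP position; "tcp_rot": TCP orientation; "force": force on the tool from outside, world axes, zero at the start; "moment": the same for the moment, N m; "opening": opening from 0.0 (shut) to 1.0 (fully open); "grasp_force": force on a finger pad.
Only numpy, scipy, OpenCV 4.12 (cv2) and the standard library are available. Lean on these libraries where they do the work, as an engineer would, in place of code of your own. Each camera call takes 0.05 s, during which the arm holds its last target. There are 200 camera calls.

## Working session

There is one attempt and no reset: what is moved stays moved. The work goes in short steps, Python scripts to look and compute and a tool call to move; the robot and the scene stay as the last step left them, time stands still between calls to the robot, and variables do not carry over. Pictures are saved under pics/ and viewed, at most 10 in all, crops included, and the job is handed in when it is done.

Besides the shell and the picture viewer there is one more tool, called after "Request:" by a JSON object that holds its "op" and its "data", one argument or row to a line. play_rows: Moves the arm, as the interface text tells. Its arguments: {"type":"object","properties":{"motion":{"type":"array"},"fingers":{"type":"number"}},"required":["motion"]}

```bash
mkdir -p pics; cat > h.py <<'E'
import numpy as np, cv2
from rig import bot, imaging, finder
def save(c,n):
    d=imaging.capture(c); cv2.imwrite(f'pics/{n}.png',cv2.cvtColor(d["frame"],cv2.COLOR_RGB2BGR)); return d
def proj(d,X):
    p=d["camera_matrix"]@(d["R"]@np.asarray(X,float)+d["t"]); return p[:2]/p[2]
def back(d,uv,z):
    K=np.asarray(d["camera_matrix"]);R=np.asarray(d["R"]);t=np.asarray(d["t"])
    r=R.T@np.linalg.solve(K,np.r_[uv,1.]); c=-R.T@t
    return c+r*(z-c[2])/r[2]
E
python3 - <<'E'
from h import *
for c in("scene","top"):
    d=save(c,c+"0")
    for n in("bracket","nutrunner","cover","cover_tab","bolt","jar","wrench","carton"):
        for r in finder.recognise(c,n)[:3]: print(c,n,np.round(r["at"],3),round(r["confidence"],2),np.round(proj(d,r["at"])))
s=bot.read_state();print(s["time_s"],s["position"],np.round(s["tcp_rot"],3),s["force"])
E
```

```text
scene bracket [ 0.539 -0.056  0.061] 0.86 [240. 203.]
scene nutrunner [ 0.537 -0.06   0.064] 0.62 [239. 202.]
scene cover [ 0.531 -0.054  0.116] 0.95 [241. 187.]
scene cover [ 0.54  -0.203  0.022] 0.68 [192. 219.]
scene cover_tab [ 0.534 -0.058  0.112] 0.96 [239. 189.]
scene cover_tab [ 0.539 -0.198  0.027] 0.96 [193. 217.]
scene jar [0.701 0.392 0.057] 0.6 [404. 223.]
scene wrench [ 0.467 -0.398  0.008] 0.74 [126. 214.]
scene carton [0.486 0.371 0.059] 0.74 [369. 180.]
top bracket [ 0.41  -0.047  0.094] 0.84 [281. 245.]
top bracket [ 0.511 -0.051  0.116] 0.51 [282. 205.]
top bracket [ 0.461 -0.056  0.087] 0.37 [284. 225.]
top cover [ 0.525 -0.194  0.024] 0.84 [331. 202.]
top cover [ 0.512 -0.052  0.118] 0.68 [283. 204.]
top cover_tab [ 0.51  -0.051  0.116] 0.92 [282. 205.]
top cover_tab [ 0.525 -0.19   0.025] 0.66 [330. 202.]
top bolt [0.462 0.367 0.092] 0.52 [122. 226.]
top jar [0.676 0.395 0.085] 0.83 [116. 147.]
top wrench [ 0.458 -0.4    0.012] 0.7 [405. 225.]
top carton [0.459 0.367 0.088] 0.65 [123. 228.]
top carton [ 0.456 -0.401  0.008] 0.57 [405. 226.]
0.9 [ 0.14966574 -0.60679992  0.2412736 ] [[ 0.971  0.239 -0.   ]
 [ 0.239 -0.971 -0.   ]
 [-0.     0.    -1.   ]] [0.54591797 0.64557108 1.04667796]
```

View pics/top0.png

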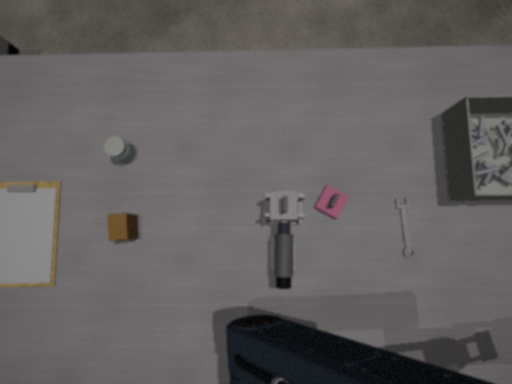

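View pics/scene0.png

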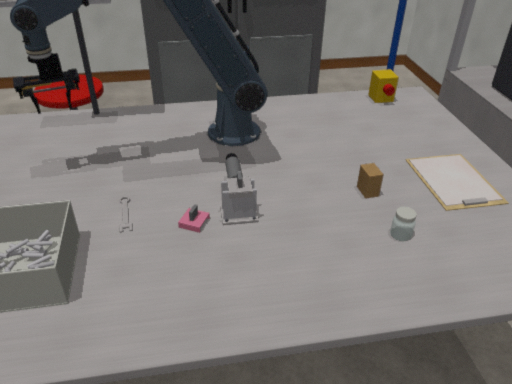

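The top view shows the grey cover on the bracket at (283,204), the nutrunner running down to (284,287) and the pink look-alike at (331,202). In the scene view, the real cover is at (240,190). I'll zoom in to get the centre and yaw.

```bash
python3 - <<'E'
from h import *
ds=[]
for c,(u,v,w,h),n in(("top",(250,180,60,116),"topc"),("scene",(205,145,70,84),"scenec")):
    d=imaging.capture(c); ds.append(d)
    im=cv2.cvtColor(d["frame"],cv2.COLOR_RGB2BGR)[v:v+h,u:u+w]
    im=cv2.resize(im,None,fx=7 if c=="scene" else 5,fy=7 if c=="scene" else 5,interpolation=cv2.INTER_CUBIC)
    im=cv2.convertScaleAbs(im,alpha=1.5)
    cv2.imwrite(f"pics/{n}.png",im)
    for k in("cover_tab","cover","nutrunner","bracket"):
        for r in finder.outline_of(c,k)[:2]:
            p=np.argwhere(r["pixels"])[:,::-1].astype(np.float32)
            print(c,k,round(r["confidence"],2),len(p),p.mean(0),p.min(0),p.max(0),cv2.minAreaRect(p))
d=ds[0]; print("cam",-d["R"].T@d["t"], -ds[1]["R"].T@ds[1]["t"],d["camera_matrix"][0])
E
```

```text
top cover_tab 0.86 773 [283.16818 204.71927] [270. 191.] [297. 219.] ((283.5, 205.0), (28.0, 27.0), 90.0)
top cover_tab 0.62 631 [331.2916  201.04279] [316. 185.] [347. 217.] ((331.3000183105469, 200.90000915527344), (24.59674644470215, 26.385601043701172), 26.56505012512207)
top cover 0.81 769 [283.17166 204.79063] [270. 191.] [297. 219.] ((283.5, 205.0), (28.0, 27.0), 90.0)
top cover 0.77 647 [330.91653 201.67387] [315. 186.] [347. 218.] ((330.8000183105469, 201.40000915527344), (25.043960571289062, 25.938386917114258), 26.56505012512207)
top nutrunner 0.97 1837 [281.56723 243.81601] [263. 191.] [302. 289.] ((282.5, 240.0), (98.0, 39.0), 90.0)
top nutrunner 0.25 756 [283.22223 204.96164] [270. 191.] [297. 219.] ((283.5, 205.0), (28.0, 27.0), 90.0)
top bracket 0.88 1757 [281.33865 244.35971] [263. 192.] [302. 288.] ((282.5, 240.0), (96.0, 39.0), 90.0)
scene cover_tab 0.71 251 [125.123505 213.04382 ] [120. 196.] [132. 230.] ((126.0, 213.0), (34.0, 12.0), 90.0)
scene cover_tab 0.65 547 [239.44972 186.12065] [227. 171.] [252. 197.] ((239.5, 184.0), (26.0, 25.0), 90.0)
scene cover 0.85 471 [192.78557 218.51167] [179. 205.] [208. 230.] ((193.19232177734375, 218.96153259277344), (21.35595703125, 26.902956008911133), 33.690067291259766)
scene cover 0.58 514 [239.42801 186.45914] [227. 171.] [252. 198.] ((239.336181640625, 184.1074981689453), (26.347700119018555, 24.244558334350586), 83.2901611328125)
scene nutrunner 0.82 1476 [236.52777 197.90854] [219. 153.] [258. 224.] ((237.41650390625, 188.1628875732422), (71.1083984375, 38.505699157714844), 87.39744567871094)
scene bracket 0.98 1530 [236.3647  198.32353] [219. 153.] [258. 225.] ((236.82232666015625, 188.5126953125), (71.95951843261719, 38.33091354370117), 85.91438293457031)
cam [0.43070877 0.00127532 1.00558906] [ 1.62546681 -0.21750879  0.93004526] [350.14427937   0.         255.96202693]
```

View pics/topc.png

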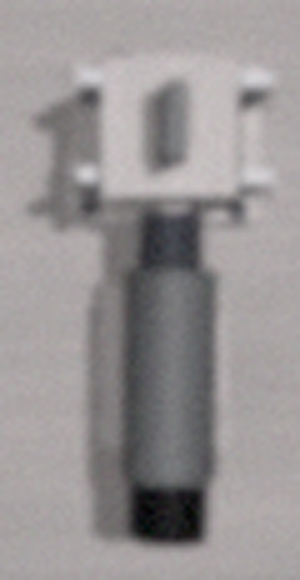

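View pics/scenec.png

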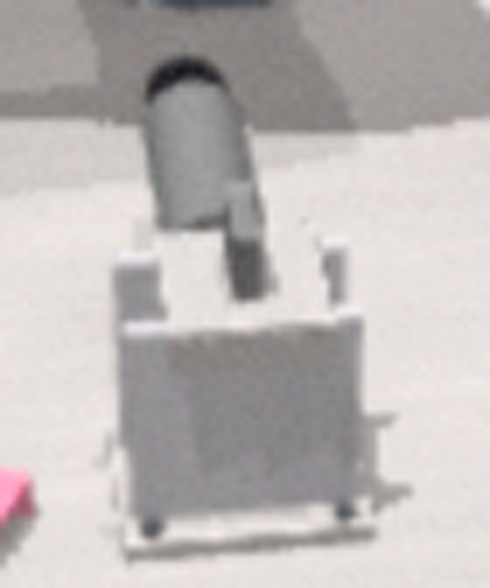

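The crops show the cover square, almost aligned with the world axes, with the plate ends showing at both sides and the tab at top-crop (165,125). I'll fit x, y and yaw to the feature points from both views.

```bash
python3 - <<'E'
from h import *
from scipy.optimize import least_squares
T=imaging.capture("top");S=imaging.capture("scene")
o=[("t",(86,77),(25,42.5,111)),("t",(86,176),(-25,42.5,111)),("t",(262,79),(25,-42.5,111)),("t",(260,178),(-25,-42.5,111)),
("t",(171,270),(-72,0,85)),("t",(168,487),(-184,0,85)),
("t",(103,60),(36,35,115)),("t",(240,62),(36,-35,115)),("t",(101,197),(-36,35,115)),("t",(243,197),(-36,-35,115)),
("s",(120,330),(29,-50,111)),("s",(360,318),(29,50,111)),("s",(115,258),(-29,-50,111)),("s",(347,242),(-29,50,111)),
("s",(127,552),(45,-55,0)),("s",(375,531),(45,55,0)),("s",(246,238),(20,0,150)),("s",(240,186),(-20,0,150))]
def pr(p):
    out=[]
    for k,c,X in o:
        if k in skip: continue
        X=np.array(X)/1000;cs,sn=np.cos(p[2]),np.sin(p[2])
        W=[p[0]+cs*X[0]-sn*X[1],p[1]+sn*X[0]+cs*X[1],X[2]]
        s,u0=(5,(250,180)) if k=="t" else (7,(205,145))
        if k=="t": mask=0 if abs(X[0])>.07 else 1
        else: mask=1
        e=(proj(T if k=="t" else S,W)-((np.array(c)+.5)/s-.5+u0))
        if k=="t" and abs(X[0])>.07: e[1]*=0.2
        out.append(e)
    return np.ravel(out)
for skip in("","s","t"):
    r=least_squares(pr,[.52,-.05,0],loss="soft_l1");print(skip,r.x[:2],np.degrees(r.x[2]),np.round(pr(r.x).reshape(-1,2),1).tolist())
    
s=bot.read_state();print(s["time_s"])
E
```

```text
[ 0.51028173 -0.05631514] -1.6152380328163751 [[0.9, 0.1], [0.6, -0.3], [-1.2, 0.1], [-0.8, -0.2], [-0.4, -0.0], [-0.1, 0.1], [0.5, -0.9], [0.4, -1.0], [0.6, -0.2], [-0.2, 0.2], [1.0, -0.3], [0.8, -1.3], [-0.1, -1.5], [-0.3, -1.7], [-0.1, 0.7], [0.5, 0.5], [-0.4, -1.2], [-1.2, -1.5]]
s [ 0.50969632 -0.05596997] -1.3238299634066866 [[0.7, 0.4], [0.5, 0.1], [-1.4, 0.3], [-0.9, -0.0], [-0.4, 0.0], [0.2, 0.1], [0.2, -0.6], [0.2, -0.8], [0.5, 0.1], [-0.3, 0.4]]
t [ 0.51450239 -0.05676952] -3.575918179849934 [[0.6, 0.3], [0.6, -0.1], [0.2, -1.0], [0.2, -0.6], [-0.6, 1.3], [0.2, 1.9], [-0.6, -0.3], [-0.9, -0.7]]
1.5
```

The manual's scale: shifts go in shares of 0.3 m and turns go in shares of 180 degrees. Converting my numbers, 0.24 m / 0.3 = 0.8, -0.224 m / 0.3 = -0.7467, 15.8 degrees / 180 = 0.0878.

Request:
{"op": "play_rows", "data": {
  "motion": [
    [[0.1,-0.0933,0,0,0,0.0111],[0.2,-0.1867,0,0,0,0.0222],[0.3,-0.28,0,0,0,0.0333],[0.4,-0.3733,0,0,0,0.0444],[0.5,-0.4667,0,0,0,0.0556],[0.6,-0.56,0,0,0,0.0667],[0.7,-0.6533,0,0,0,0.0778],[0.8,-0.7467,0,0,0,0.0878]]
  ],
  "fingers": 0.087
}}

```text
time_s: 2.17
position: [0.3298, -0.3302, 0.2415]
tcp_rot: [[0.999, -0.036, 0.0], [-0.036, -0.999, -0.001], [0.0, 0.001, -1.0]]
force: [0.3, 0.2, 0.4]
opening: 0.996
grasp_force: 0.0
```

```bash
cat >> h.py <<'E'
def to(W,yaw=-2.0):
    s=bot.read_state();R=np.asarray(s["tcp_rot"]);p=np.asarray(s["position"])
    from scipy.spatial.transform import Rotation as Q
    a=np.radians(yaw);D=np.array([[np.cos(a),np.sin(a),0],[np.sin(a),-np.cos(a),0],[0,0,-1]])
    print("t",round(s["time_s"],2),"pos",np.round(p,4),"shift",np.round(R.T@(np.asarray(W)-p),4),"turn",np.round(Q.from_matrix(R.T@D).as_rotvec(degrees=True),2),"F",np.round(s["force"],1),"op",round(s["opening"]*87,1),"g",np.round(s["grasp_force"],1))
E
python3 -c "
from h import *;to([.51,-.056,.241])"
```

```text
t 2.17 pos [ 0.3298 -0.3302  0.2415] shift [ 0.1701 -0.2806  0.0004] turn [ 0.03 -0.03 -0.08] F [0.3 0.2 0.4] op 86.7 g 0.0
```

To row units: -0.28 m / 0.3 = -0.9333, 0.17 m / 0.3 = 0.5667.

Request:
{"op": "play_rows", "data": {
  "motion": [
    [[0.0667,-0.1133,0,0,0,0],[0.14,-0.23,0,0,0,0],[0.2133,-0.35,0,0,0,0],[0.2867,-0.47,0,0,0,0],[0.36,-0.59,0,0,0,0],[0.4333,-0.71,0,0,0,0],[0.5067,-0.83,0,0,0,0],[0.5667,-0.9333,0,0,0,0]]
  ]
}}

```text
time_s: 2.83
position: [0.5097, -0.0556, 0.2416]
tcp_rot: [[0.999, -0.033, 0.001], [-0.033, -0.999, -0.0], [0.001, 0.0, -1.0]]
force: [-0.1, -1.2, 0.3]
opening: 0.999
grasp_force: 0.0
```

To row units: 0.06 m / 0.3 = 0.2, 0.04 m / 0.3 = 0.1333.

Request:
{"op": "play_rows", "data": {
  "motion": [
    [[0,0,0.0667,0,0,0],[0,0,0.1333,0,0,0],[0,0,0.2,0,0,0],[0,0,0.2,0,0,0]]
  ]
}}

```text
time_s: 3.17
position: [0.5063, -0.0565, 0.1783]
tcp_rot: [[0.999, -0.033, -0.007], [-0.033, -0.999, 0.002], [-0.007, -0.002, -1.0]]
force: [-0.6, -0.5, -0.4]
opening: 1.005
grasp_force: 0.0
```

```bash
python3 - <<'E'
from h import *
to([.51,-.056,.139])
for c,(u,v,w,h) in(("scene",(195,120,90,84)),):
    d=imaging.capture(c)
    im=cv2.cvtColor(d["frame"],cv2.COLOR_RGB2BGR)[v:v+h,u:u+w]
    cv2.imwrite("pics/a.png",cv2.convertScaleAbs(cv2.resize(im,None,fx=7,fy=7,interpolation=cv2.INTER_CUBIC),alpha=1.5))
E
```

```text
t 3.17 pos [ 0.5063 -0.0565  0.1783] shift [ 0.004  -0.0005  0.0392] turn [-0.12  0.4   0.12] F [-0.6 -0.5 -0.4] op 87.4 g 0.0
```

View pics/a.png

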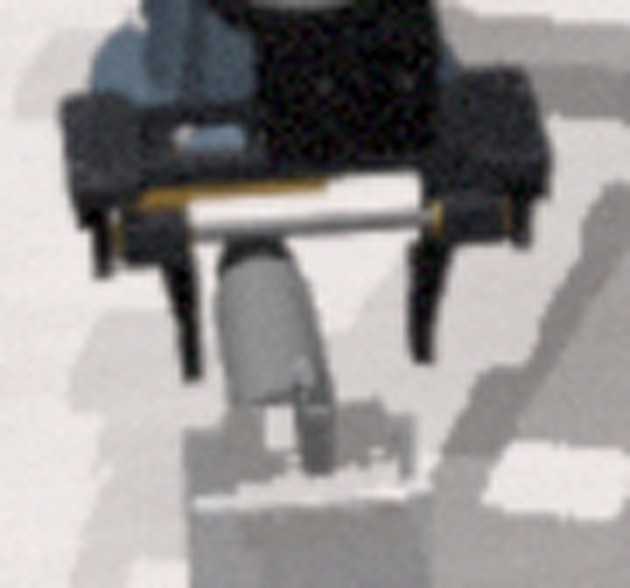

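The picture shows the fingertips at crop (192,375) and (425,360), straddling the tab at (317,420). I'll go down and close.

Request:
{"op": "play_rows", "data": {
  "motion": [
    [[0,0,0.0433,0,0,0],[0.0067,0,0.0867,0,0,0],[0.0067,0,0.1267,0,0,0],[0.0067,0,0.1267,0,0,0]]
  ]
}}

```text
time_s: 3.55
position: [0.5101, -0.0581, 0.1428]
tcp_rot: [[0.999, -0.035, -0.002], [-0.035, -0.999, 0.001], [-0.002, -0.0, -1.0]]
force: [-0.4, 0.2, -0.1]
opening: 0.999
grasp_force: 0.0
```

Request:
{"op": "play_rows", "data": {
  "motion": [
    [[0,0,0,0,0,0],[0,0,0,0,0,0],[0,0,0,0,0,0],[0,0,0,0,0,0],[0,0,0,0,0,0],[0,0,0,0,0,0],[0,0,0,0,0,0],[0,0,0,0,0,0]]
  ],
  "fingers": 0.0
}}

```text
time_s: 4.22
position: [0.5105, -0.0578, 0.1433]
tcp_rot: [[0.999, -0.034, 0.0], [-0.034, -0.999, -0.0], [0.0, 0.0, -1.0]]
force: [0.2, -0.6, -0.4]
opening: 0.478
grasp_force: 0.0
```

To row units: 0.003 m / 0.3 = 0.01.

Request:
{"op": "play_rows", "data": {
  "motion": [
    [[0,0,0.01,0,0,0],[0,0,0.01,0,0,0],[0,0,0.01,0,0,0],[0,0,0.01,0,0,0],[0,0,0.01,0,0,0],[0,0,0.01,0,0,0],[0,0,0.01,0,0,0],[0,0,0.01,0,0,0]]
  ]
}}

```text
time_s: 4.88
position: [0.5103, -0.0578, 0.1401]
tcp_rot: [[0.999, -0.034, -0.0], [-0.034, -0.999, 0.0], [-0.0, 0.0, -1.0]]
force: [-0.5, 0.3, -2.8]
opening: 0.138
grasp_force: 30.0
```

Request:
{"op": "play_rows", "data": {
  "motion": [
    [[0,0,0,0,0,0],[0,0,0,0,0,0],[0,0,0,0,0,0],[0,0,0,0,0,0]]
  ]
}}

```text
time_s: 5.22
position: [0.5104, -0.0579, 0.1402]
tcp_rot: [[0.999, -0.034, -0.0], [-0.034, -0.999, -0.0], [-0.0, 0.0, -1.0]]
force: [0.4, -0.8, -2.2]
opening: 0.137
grasp_force: 30.0
```

Request:
{"op": "play_rows", "data": {
  "motion": [
    [[0,0,-0.0067,0,0,0],[0,0,-0.0133,0,0,0],[0,0,-0.02,0,0,0],[0,0,-0.0267,0,0,0],[0,0,-0.0367,0,0,0],[0,0,-0.05,0,0,0],[0,0,-0.0667,0,0,0],[0,0,-0.0833,0,0,0]]
  ]
}}

```text
time_s: 5.88
position: [0.5108, -0.058, 0.1664]
tcp_rot: [[0.999, -0.034, 0.001], [-0.034, -0.999, -0.0], [0.001, 0.0, -1.0]]
force: [-0.6, -0.4, -2.3]
opening: 0.134
grasp_force: 30.0
```

To row units: -0.05 m / 0.3 = -0.1667, -0.045 m / 0.3 = -0.15.

Request:
{"op": "play_rows", "data": {
  "motion": [
    [[0,0,-0.0267,0,0,0],[0,0,-0.0533,0,0,0],[0,0,-0.0833,0,0,0],[0,0,-0.1167,0,0,0],[0,0,-0.15,0,0,0],[0,0,-0.1667,0,0,0],[0,0,-0.1667,0,0,0]]
  ]
}}

```text
time_s: 6.47
position: [0.5114, -0.0581, 0.217]
tcp_rot: [[0.999, -0.034, 0.003], [-0.034, -0.999, -0.001], [0.003, 0.001, -1.0]]
force: [0.7, 0.1, -1.7]
opening: 0.134
grasp_force: 30.0
```

```bash
python3 - <<'E'
from h import *
to([.53,.14,.215])
for c,(u,v,w,h) in(("scene",(195,110,90,84)),):
    d=imaging.capture(c)
    im=cv2.cvtColor(d["frame"],cv2.COLOR_RGB2BGR)[v:v+h,u:u+w]
    cv2.imwrite("pics/b.png",cv2.convertScaleAbs(cv2.resize(im,None,fx=7,fy=7,interpolation=cv2.INTER_CUBIC),alpha=1.5))
E
```

```text
t 6.47 pos [ 0.5114 -0.0581  0.217 ] shift [ 0.0118 -0.1986  0.0018] turn [ 0.06 -0.2   0.06] F [ 0.7  0.1 -1.7] op 11.6 g 30.0
```

View pics/b.png

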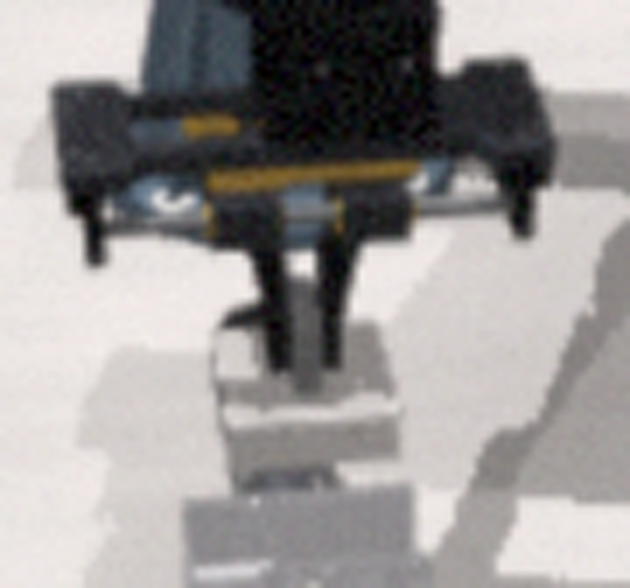

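The cover hangs level in the fingers, at crop (310,400), clear above the plates. I'll carry it to y=0.15.

To row units: -0.21 m / 0.3 = -0.7, -0.06 m / 0.3 = -0.2.

Request:
{"op": "play_rows", "data": {
  "motion": [
    [[0,-0.0333,0,0,0,0],[0.0033,-0.1,0,0,0,0],[0.0067,-0.2,0,0,0,0],[0.0133,-0.3167,0,0,0,0],[0.02,-0.4333,0,0,0,0],[0.0267,-0.55,0,0,0,0],[0.0333,-0.65,0,0,0,0],[0.04,-0.7,0,0,0,0]]
  ]
}}

```text
time_s: 7.18
position: [0.5284, 0.1558, 0.2144]
tcp_rot: [[1.0, -0.031, -0.002], [-0.031, -1.0, 0.002], [-0.002, -0.002, -1.0]]
force: [-0.7, -0.8, -2.8]
opening: 0.132
grasp_force: 30.0
```

To row units: 0.135 m / 0.3 = 0.45, 0.125 m / 0.3 = 0.4167.

Request:
{"op": "play_rows", "data": {
  "motion": [
    [[0,0,0.05,0,0,0],[0,0,0.1167,0,0,0],[0,0,0.2,0,0,0],[0,0,0.2833,0,0,0],[0,0,0.3667,0,0,0],[0,0,0.4167,0,0,0],[0,0,0.45,0,0,0],[0,0,0.45,0,0,0]]
  ]
}}

```text
time_s: 7.85
position: [0.5275, 0.152, 0.0776]
tcp_rot: [[0.999, -0.034, -0.006], [-0.034, -0.999, -0.0], [-0.006, 0.001, -1.0]]
force: [0.6, 0.2, -1.9]
opening: 0.135
grasp_force: 30.0
```

To row units: 0.02 m / 0.3 = 0.0667, 0.015 m / 0.3 = 0.05.

Request:
{"op": "play_rows", "data": {
  "motion": [
    [[0,0,0.0167,0,0,0],[0,0,0.0333,0,0,0],[0,0,0.05,0,0,0],[0,0,0.0667,0,0,0],[0,0,0.0667,0,0,0],[0,0,0.0667,0,0,0]]
  ]
}}

```text
time_s: 8.35
position: [0.5296, 0.1516, 0.0603]
tcp_rot: [[0.999, -0.034, -0.0], [-0.034, -0.999, 0.0], [-0.0, -0.0, -1.0]]
force: [0.3, -0.3, -2.6]
opening: 0.139
grasp_force: 30.0
```

To row units: 0.01 m / 0.3 = 0.0333, 0.008 m / 0.3 = 0.0267.

Request:
{"op": "play_rows", "data": {
  "motion": [
    [[0,0,0.0067,0,0,0],[0,0,0.0133,0,0,0],[0,0,0.02,0,0,0],[0,0,0.0267,0,0,0],[0,0,0.0333,0,0,0],[0,0,0.0333,0,0,0],[0,0,0.0333,0,0,0]]
  ]
}}

```text
time_s: 8.93
position: [0.5295, 0.1516, 0.0501]
tcp_rot: [[0.999, -0.034, -0.0], [-0.034, -0.999, -0.0], [-0.0, 0.0, -1.0]]
force: [-0.6, 0.0, -2.5]
opening: 0.136
grasp_force: 30.0
```

To row units: 0.003 m / 0.3 = 0.01, 0.002 m / 0.3 = 0.0067.

Request:
{"op": "play_rows", "data": {
  "motion": [
    [[0,0,0.0033,0,0,0],[0,0,0.0067,0,0,0],[0,0,0.01,0,0,0],[0,0,0.01,0,0,0],[0,0,0.01,0,0,0]]
  ]
}}

```text
time_s: 9.35
position: [0.5296, 0.1516, 0.0472]
tcp_rot: [[0.999, -0.034, -0.0], [-0.034, -0.999, 0.0], [-0.0, -0.0, -1.0]]
force: [-0.4, 0.4, -1.7]
opening: 0.131
grasp_force: 30.0
```

To row units: 0.002 m / 0.3 = 0.0067, 0.001 m / 0.3 = 0.0033.

Request:
{"op": "play_rows", "data": {
  "motion": [
    [[0,0,0.0033,0,0,0],[0,0,0.0067,0,0,0],[0,0,0.0067,0,0,0],[0,0,0.0067,0,0,0]]
  ]
}}

```text
time_s: 9.68
position: [0.5297, 0.1516, 0.047]
tcp_rot: [[0.999, -0.034, 0.001], [-0.034, -0.999, -0.0], [0.001, 0.0, -1.0]]
force: [-2.9, -1.6, 11.0]
opening: 0.137
grasp_force: 30.0
```

The wrist force jumped to 11 N at TCP z = 0.047, so the cover is on the bench. I'll back off the push and open.

To row units: -0.002 m / 0.3 = -0.0067, -0.001 m / 0.3 = -0.0033.

Request:
{"op": "play_rows", "data": {
  "motion": [
    [[0,0,-0.0033,0,0,0],[0,0,-0.0067,0,0,0],[0,0,-0.0067,0,0,0]]
  ]
}}

```text
time_s: 9.93
position: [0.5297, 0.1517, 0.0473]
tcp_rot: [[0.999, -0.034, 0.0], [-0.034, -0.999, 0.0], [0.0, -0.0, -1.0]]
force: [-1.1, 1.2, -1.8]
opening: 0.134
grasp_force: 30.0
```

Request:
{"op": "play_rows", "data": {
  "motion": [
    [[0,0,0,0,0,0],[0,0,0,0,0,0],[0,0,0,0,0,0],[0,0,0,0,0,0],[0,0,0,0,0,0],[0,0,0,0,0,0],[0,0,0,0,0,0],[0,0,0,0,0,0]]
  ],
  "fingers": 0.07
}}

```text
time_s: 10.6
position: [0.5296, 0.1516, 0.0472]
tcp_rot: [[0.999, -0.034, -0.0], [-0.034, -0.999, 0.0], [-0.0, -0.0, -1.0]]
force: [-0.1, 0.1, 0.1]
opening: 0.657
grasp_force: 0.0
```

To row units: -0.15 m / 0.3 = -0.5, -0.14 m / 0.3 = -0.4667.

Request:
{"op": "play_rows", "data": {
  "motion": [
    [[0,0,-0.0333,0,0,0],[0,0,-0.1,0,0,0],[0,0,-0.2,0,0,0],[0,0,-0.3,0,0,0],[0,0,-0.4,0,0,0],[0,0,-0.4667,0,0,0],[0,0,-0.5,0,0,0],[0,0,-0.5,0,0,0]]
  ]
}}

```text
time_s: 11.27
position: [0.5311, 0.1518, 0.2002]
tcp_rot: [[0.999, -0.034, 0.006], [-0.034, -0.999, 0.0], [0.006, -0.001, -1.0]]
force: [0.6, 0.3, 0.1]
opening: 0.806
grasp_force: 0.0
```

```bash
python3 - <<'E'
from h import *
to([.5104,-.058,.185])
d=save("scene","c")
for c in("scene","top"):
    if c=="top": d=imaging.capture(c)
    for n in("cover","bolt"):
        for r in finder.recognise(c,n)[:3]: print(c,n,np.round(r["at"],3),round(r["confidence"],2),np.round(proj(d,r["at"])))
E
```

```text
t 11.27 pos [0.5311 0.1518 0.2002] shift [-0.0137  0.2104  0.015 ] turn [-0.04 -0.35  0.06] F [0.6 0.3 0.1] op 70.1 g 0.0
scene cover [0.55  0.151 0.023] 0.84 [307. 208.]
scene cover [ 0.541 -0.2    0.022] 0.71 [193. 219.]
top cover [0.507 0.152 0.023] 0.69 [208. 210.]
top bolt [ 0.466 -0.059  0.089] 0.61 [285. 223.]
top bolt [0.507 0.153 0.022] 0.16 [208. 210.]
```

View pics/c.png

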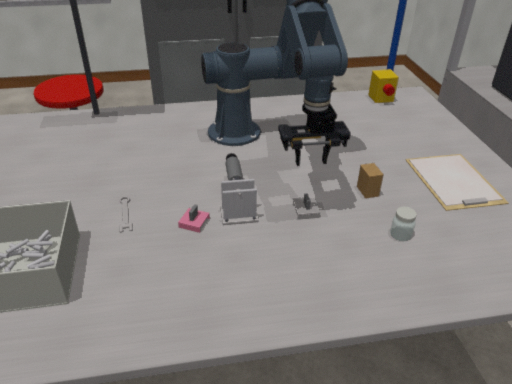

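The cover stands upright at (307,207), well away from the bracket at (240,200). Next I'll check the open gap from above.

```bash
python3 - <<'E'
from h import *
d=imaging.capture("top")
im=cv2.cvtColor(d["frame"],cv2.COLOR_RGB2BGR)[180:230,250:315]
im=cv2.resize(im,None,fx=10,fy=10,interpolation=cv2.INTER_CUBIC)
im=cv2.convertScaleAbs(im,alpha=1.5)
def P(X): return tuple(int(i) for i in (proj(d,X)-[250,180]+.5)*10)
a=np.radians(-2);R=np.array([[np.cos(a),-np.sin(a)],[np.sin(a),np.cos(a)]])
for x in(-29,-21,21,29):
  for y in(-50,50): cv2.circle(im,P([*(R@[x/1e3,y/1e3]+[.5104,-.058]),.111]),3,(0,0,255),-1)
for y in(-14,14): cv2.circle(im,P([*(R@[0,y/1e3]+[.5104,-.058]),.075]),3,(0,255,0),-1)
cv2.imwrite("pics/d.png",im)
E
```

```text
(no output)
```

View pics/d.png

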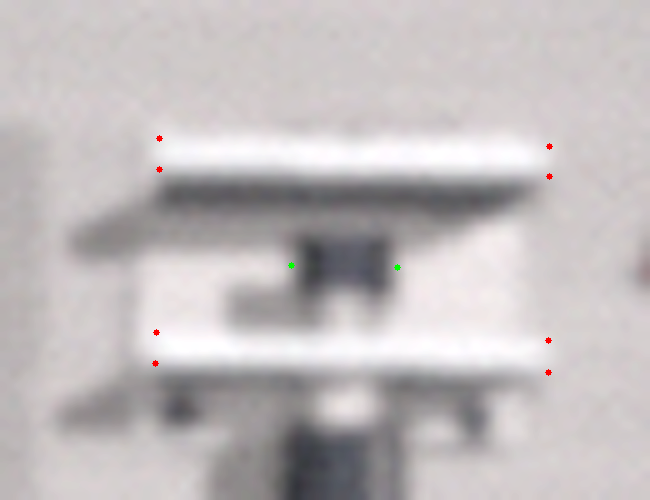

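The head shows dark at crop (345,265), and the red and green model points match the plates and the head. I'll move over it and descend.

To row units: 0.21 m / 0.3 = 0.7, 0.185 m / 0.3 = 0.6167.

Request:
{"op": "play_rows", "data": {
  "motion": [
    [[-0.0067,0.0667,0,0,0,0],[-0.0133,0.1667,0,0,0,0],[-0.0267,0.2833,0,0,0,0],[-0.04,0.4,0,0,0,0],[-0.0533,0.5167,0,0,0,0],[-0.06,0.6167,0,0,0,0],[-0.0417,0.7,0,0,0,0],[-0.0417,0.7,0,0,0,0]]
  ]
}}

```text
time_s: 12.28
position: [0.5112, -0.0624, 0.1967]
tcp_rot: [[0.999, -0.039, 0.001], [-0.039, -0.999, -0.002], [0.001, 0.002, -1.0]]
force: [0.9, 0.2, 0.3]
opening: 0.804
grasp_force: 0.0
```

Request:
{"op": "play_rows", "data": {
  "motion": [
    [[0,0,0,0,0,0],[0,0,0,0,0,0]]
  ]
}}

```text
time_s: 12.45
position: [0.5094, -0.0574, 0.1966]
tcp_rot: [[0.999, -0.034, -0.002], [-0.034, -0.999, 0.001], [-0.002, -0.001, -1.0]]
force: [-0.2, 0.5, 0.3]
opening: 0.808
grasp_force: 0.0
```

```bash
python3 -c "
from h import *;to([.5105,-.058,.075],-1.6)"
```

```text
t 12.45 pos [ 0.5094 -0.0574  0.1966] shift [0.0013 0.0007 0.1216] turn [-0.06  0.1  -0.37] F [-0.2  0.5  0.3] op 70.3 g 0.0
```

To row units: 0.07 m / 0.3 = 0.2333, 0.001 m / 0.3 = 0.0033.

Request:
{"op": "play_rows", "data": {
  "motion": [
    [[0.0033,0.0017,0.0333,0,0,0],[0.0033,0.0017,0.0833,0,0,0],[0.0033,0.0017,0.1333,0,0,0],[0.0033,0.0017,0.1833,0,0,0],[0.0033,0.0017,0.2167,0,0,0],[0.0033,0.0017,0.2333,0,0,0],[0.0033,0.0017,0.2333,0,0,0]]
  ]
}}

```text
time_s: 13.03
position: [0.5101, -0.0573, 0.1258]
tcp_rot: [[0.999, -0.033, -0.003], [-0.033, -0.999, 0.001], [-0.003, -0.001, -1.0]]
force: [-0.7, -0.6, 0.0]
opening: 0.807
grasp_force: 0.0
```

To row units: 0.05 m / 0.3 = 0.1667, 0.047 m / 0.3 = 0.1567.

Request:
{"op": "play_rows", "data": {
  "motion": [
    [[0,0,0.0333,0,0,0],[0,0,0.0667,0,0,0],[0,0,0.1,0,0,0],[0,0,0.1333,0,0,0],[0,0,0.1567,0,0,0],[0,0,0.1667,0,0,0],[0,0,0.1667,0,0,0],[0,0,0.1667,0,0,0]]
  ]
}}

```text
time_s: 13.7
position: [0.5109, -0.0584, 0.0771]
tcp_rot: [[0.999, -0.034, -0.0], [-0.034, -0.999, 0.0], [-0.0, -0.0, -1.0]]
force: [0.3, -0.5, 0.6]
opening: 0.802
grasp_force: 0.0
```

```bash
python3 -c "
from h import *;to([.5105,-.058,.075],-1.6)"
```

```text
t 13.7 pos [ 0.5109 -0.0584  0.0771] shift [-0.0005 -0.0004  0.0021] turn [-0.01  0.02 -0.35] F [ 0.3 -0.5  0.6] op 69.8 g 0.0
```

Close on the head, then give it time to turn onto its flats.

To row units: 0.002 m / 0.3 = 0.0067.

Request:
{"op": "play_rows", "data": {
  "motion": [
    [[0,0,0.0067,0,0,0],[0,0,0.0067,0,0,0],[0,0,0.0067,0,0,0],[0,0,0.0067,0,0,0],[0,0,0.0067,0,0,0],[0,0,0.0067,0,0,0],[0,0,0.0067,0,0,0],[0,0,0.0067,0,0,0]]
  ],
  "fingers": 0.0
}}

```text
time_s: 14.37
position: [0.511, -0.0579, 0.0754]
tcp_rot: [[0.999, -0.035, 0.0], [-0.035, -0.999, 0.001], [0.0, -0.001, -1.0]]
force: [-0.2, 0.8, 3.2]
opening: 0.293
grasp_force: 30.0
```

Request:
{"op": "play_rows", "data": {
  "motion": [
    [[0,0,0,0,0,0],[0,0,0,0,0,0],[0,0,0,0,0,0],[0,0,0,0,0,0],[0,0,0,0,0,0],[0,0,0,0,0,0],[0,0,0,0,0,0],[0,0,0,0,0,0]]
  ]
}}

```text
time_s: 15.03
position: [0.511, -0.058, 0.0754]
tcp_rot: [[0.999, -0.034, 0.0], [-0.034, -0.999, 0.001], [0.0, -0.001, -1.0]]
force: [0.3, 5.5, 5.1]
opening: 0.289
grasp_force: 30.8
```

Request:
{"op": "play_rows", "data": {
  "motion": [
    [[0,0,0,0,0,0],[0,0,0,0,0,0],[0,0,0,0,0,0],[0,0,0,0,0,0],[0,0,0,0,0,0],[0,0,0,0,0,0],[0,0,0,0,0,0],[0,0,0,0,0,0]]
  ]
}}

```text
time_s: 15.7
position: [0.511, -0.058, 0.0754]
tcp_rot: [[0.999, -0.034, 0.0], [-0.034, -0.999, 0.001], [0.0, -0.001, -1.0]]
force: [1.1, 5.9, 3.7]
opening: 0.288
grasp_force: 30.8
```

Request:
{"op": "play_rows", "data": {
  "motion": [
    [[0,0,0,0,0,0],[0,0,0,0,0,0],[0,0,0,0,0,0],[0,0,0,0,0,0],[0,0,0,0,0,0],[0,0,0,0,0,0],[0,0,0,0,0,0],[0,0,0,0,0,0]]
  ]
}}

```text
time_s: 16.37
position: [0.511, -0.058, 0.0754]
tcp_rot: [[0.999, -0.034, 0.0], [-0.034, -0.999, 0.001], [0.0, -0.001, -1.0]]
force: [0.8, 4.6, 4.6]
opening: 0.294
grasp_force: 30.8
```

Request:
{"op": "play_rows", "data": {
  "motion": [
    [[0,0,0,0,0,0],[0,0,0,0,0,0],[0,0,0,0,0,0],[0,0,0,0,0,0],[0,0,0,0,0,0],[0,0,0,0,0,0],[0,0,0,0,0,0],[0,0,0,0,0,0]]
  ]
}}

```text
time_s: 17.03
position: [0.511, -0.058, 0.0754]
tcp_rot: [[0.999, -0.034, 0.0], [-0.034, -0.999, 0.001], [0.0, -0.001, -1.0]]
force: [1.2, 4.3, 4.8]
opening: 0.289
grasp_force: 30.8
```

Request:
{"op": "play_rows", "data": {
  "motion": [
    [[0,0,0,0,0,0],[0,0,0,0,0,0],[0,0,0,0,0,0],[0,0,0,0,0,0],[0,0,0,0,0,0],[0,0,0,0,0,0],[0,0,0,0,0,0],[0,0,0,0,0,0]]
  ]
}}

```text
time_s: 17.7
position: [0.511, -0.0579, 0.0754]
tcp_rot: [[0.999, -0.034, 0.0], [-0.034, -0.999, 0.001], [0.0, -0.001, -1.0]]
force: [1.1, 5.5, 4.9]
opening: 0.286
grasp_force: 30.8
```

Request:
{"op": "play_rows", "data": {
  "motion": [
    [[0,0,0,0,0,0],[0,0,0,0,0,0],[0,0,0,0,0,0],[0,0,0,0,0,0],[0,0,0,0,0,0],[0,0,0,0,0,0],[0,0,0,0,0,0],[0,0,0,0,0,0]]
  ]
}}

```text
time_s: 18.37
position: [0.511, -0.058, 0.0754]
tcp_rot: [[0.999, -0.034, 0.0], [-0.034, -0.999, 0.001], [0.0, -0.001, -1.0]]
force: [0.7, 5.9, 3.5]
opening: 0.292
grasp_force: 30.8
```

```bash
python3 - <<'E'
from h import *
o=[]
for i in range(20):
    imaging.capture("scene");s=bot.read_state();o.append([s["opening"]*87,*s["moment"],*s["force"]])
o=np.array(o);print(o[:10].mean(0).round(3),o[10:].mean(0).round(3),s["time_s"],s["grasp_force"])
for r in finder.recognise("scene","cover")[:2]: print(r)
E
```

```text
[ 2.5163e+01  1.0310e+00 -9.4000e-02  1.0000e-03  5.7600e-01  5.3370e+00
  5.0050e+00] [25.266  1.008 -0.084 -0.031  0.448  5.452  4.78 ] 19.3667 30.81796747224871
{'at': [0.5494, 0.1508, 0.0218], 'confidence': 0.7}
{'at': [0.5406, -0.2001, 0.0178], 'confidence': 0.65}
```

Opening (25.2 mm), force and moment have stayed constant for about 5 s, so the head isn't turning. I'll hand in.

```bash
python3 -c "
from h import *;print(bot.hand_in())"
```

```text
the job is handed in; nothing more can be done
None
```

I handed the job in at about 19.4 s: the cover stands upright on the bench about 210 mm from the bolt, and the gripper is holding the bolt head still at about 31 N, with no sign of turning for 5 s (25.2 mm finger opening, so possibly about 5° off its 24 mm flats); no verdict was returned.

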